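# Shut the tool chest and fasten its hasp

### The arm

A 6-joint arm with a two-finger parallel gripper is mounted at the origin on a cart in front of the work surface, level with it; the furniture and walls round the work are solid. World frame = base frame: x ahead of the robot, y to its left, z up, the work surface at z = 0. Lengths are in m, angles in degrees, forces in N, time in s.
With the tool pointing down it reaches from about 0.4 to 0.825 m from the base axis. Payload 7 kg.
Tool frame: the origin (TCP) lies midway between the tips of the shut fingers; the grasp point (between the pads) lies 19 mm behind it; z points along the fingers, y is the direction in which the jaws open and shut (so a half turn about z gives the same grasp; the last joint's range is limited). The gripper opens to 88 mm and grips with 3 to 60 N. Pads are 19 mm wide; open, the fingers measure 130 mm over their backs; the gripper's body (78 mm by 193 mm) begins 47 mm behind the grasp point.
Start: joints at [89.96, 20.546, 0.682, 0, -70.136, -16.507], TCP at [0.192, 0.647, 0.227] pointing down, gripper open.
Joint ranges: [-176.03, 176.03], [-82.01, 121.73], [-58.28, 71.71], [-173.87, 95.51], [-174.79, -0.11], [-173.66, 173.66]. Speed limits (degrees/s): [136.94, 136.94, 172.46, 180, 180, 180].

### API

Orientations are given as [roll, pitch, yaw] about the fixed x, y, z axes, in that order (R = Rz(yaw) Ry(pitch) Rx(roll)).
In Python, from plant import sensors, cams, job gives the robot as it stands.
- The arm moves only by the tool move_arm, never from a script. Its argument "commands" is a list of rows, each a list of 7 numbers: the finger opening in cm, from 0 to 8.76, then the shift along the tool's x, y, z in cm, then the turn, a rotation vector about the tool's x, y, z in rad. In form: [[hand, x, y, z, wx, wy, wz], ...]. A call has exactly 8 rows; each row is the pose to reach, as a shift and turn from the pose commanded when the call began, along the tool's axes at that moment; what a row does not reach only later rows make up. A row lasts 1/8 s, in which the tool goes at most 62.5 mm and 10.7 degrees, less where a joint would pass 70% of its speed; a pose out of reach is approached as far as the arm can. A call with a gripper value outside its range is refused whole. The fingers move at their own pace and stop on an object; the grip force is fixed at half the most. Time passes only in rows, so rows that repeat a pose let the fingers close, or fill a call up. It gives the time, the measured TCP pose, the force and the opening at its end, in the units of the state.
- sensors.get_obs(): the state, without advancing time (a new reading comes with each control period).
- cams.snapshot(name): name is "scene" or "side" or "wrist"; returns a dict with "frame" (384x512x3 uint8, red, green, blue), "camera_matrix" (3x3 intrinsics, pixels), "dist_coeffs" ([k1, k2, p1, p2, k3] as OpenCV has them; the pictures are not rectified), "R" (3x3) and "t" (3): a world point X has camera coordinates R X + t. Camera axes: x right, y down, z forward; pixel columns grow to the right and rows downward; lengths in m; the calibration is good to about 2 mm. A picture is of the moment at which its call begins. There is no depth.
- job.close_job(): hands the job in, once; it reports no verdict.
The state is a dict: "clock": time; "joint_pos": joint angles; "qvel": joint speeds; "tau": joint torques, N m; "tool_pos": TCP position; "orientation": TCP orientation; "force": force on the tool from outside, world axes, zero at the start; "moment": the same for the moment, N m; "opening": finger opening in m.
Only numpy, scipy, OpenCV 4.12 (cv2) and the standard library are available. Lean on these libraries where they do the work, as an engineer would, in place of code of your own. Each camera call takes 0.05 s, during which the arm holds its last target.

### The job

Shut the lid of the plywood tool chest, swing the steel hasp over so that the turn button stands through its slot, and lock it: press the hasp down against its spring plunger and turn the button crosswise over it, without forcing it, so that it holds the hasp down. Leave the things on and around the chest where they are.

Things in the scene. Friction and masses are not known exactly. Their poses are not given: they have to be found in the camera images.
- chest: Plywood tool chest with flush lid, 255 mm front to back (x), 260 mm wide (y), 85 mm high; stands firm, does not slide. Origin: centre of its underside; x points from its front to its hinged back, y to its left, z up. The front 100 mm of its top is a fixed rail 85 mm above the bench with the turn button in the middle; behind it is the lid. A stack of pads stands on the rail's left front corner.
- lid (a joint): Angle of the lid (rad): 0 shut, flush with the front rail; positive opens (front edge up and back). Starts 0.6 to 1.0. Its hinge is stiff: it stays where it is left, and takes up to about 8 N at the front edge to push shut.
- lid_hinge (a point): Middle of the lid's hinge axis at the back of the chest, level with the top of the shut lid (chest frame: x +113, z 85 mm). The axis runs along the chest's y. The lid is a board 140 mm from front to back, 238 mm wide, 14 mm thick, its outer face on the axis.
- lid_edge (a point): Middle of the lid's front edge, on its outer (upper) face, 142 mm from the hinge axis. Axes of the lid: x from front edge to hinge, y along the edge, z out of the outer face.
- hasp (a joint): Angle of the hasp to the lid (rad): 0 pressed fully down, parallel to the lid and reaching forward over the rail; grows as it swings up and back over the lid to 2.95. Starts 2.3 to 2.8. Stays where it is left, any angle (friction 0.06 Nm). Lid shut and button in line, it comes to lie on the spring plunger at about 0.10; held down under the crosswise button it stands at about 0.02.
- hasp_hinge (a point): Middle of the hasp's hinge axis, 6 mm above the lid's outer face and 11 mm behind its front edge; the axis runs along the chest's y.
- hasp_end (a point): Middle of the hasp's free end, 98 mm from its hinge axis, half-way through its thickness. The hasp is a steel strap 52 mm wide, 4 mm thick, 110 mm long, with a turned-up lip (12 mm high) at its end and a lengthwise slot 52 x 16 mm from 38 to 90 mm from the hinge axis. Axes of the strap: x from free end to hinge, y along the hinge axis, z out of the face that is up when it is closed.
- turn_button (a joint): Angle of the turn button (rad): 0 in line with the chest's x (front to back), so that it passes through the hasp's slot (within about 0.12 rad); +-1.57 crosswise, which is locked. Positive is anticlockwise from above; stops at +-1.62. Starts 0.5 to 1.3. Light friction (0.04 Nm).
- button_mid (a point): Centre of the turn button, half-way up. It is an upright steel wing 38 mm long (its x), 10 mm thick (its y), 23 mm high (its z) that turns on a post in the middle of the front rail (chest frame: x -80, y 0), 62 mm in front of the hasp's hinge axis when the lid is shut. Its underside is 9 mm, its top 32 mm above the rail.
- pad_stack: Small stack of round leather-brown pads, 35 mm wide, 23 mm high, loose on the left front corner of the chest's front rail; origin under its centre. To be left there.
- glue_tin: Round green tin with grey lid, 66 mm wide, 60 mm high, loose on the bench beside the chest; origin under its centre. To be left alone.
- oil_bottle: White plastic bottle with a red spout, 33 mm wide, 105 mm high, loose on the bench beside the chest; origin under its centre. To be left alone.
- wood_block: Wooden block 55 x 110 x 32 mm, loose on the bench beside the chest; origin under its centre. To be left alone.
- plunger_top (a point): Top of a spring plunger in the rail (13 mm rubber-headed pin, standing 14 mm out of the rail, 10 mm travel, 36 mm in front of the button) that lifts the hasp's end. Unpressed, the strap stands 5 mm too high beside the button, which then stops at 0.16 rad. With the strap beside the button pushed down 6 mm or more (8 to 10 N there) it clears the button's underside by 1 mm, and the button turns over it, either way.

How it is judged:
By the outcome, as a careful person would: the job done as asked, in the order asked, and still so for the second after the job is handed in, with the robot touching nothing.
It also fails if it takes over 69 s, if anything falls off the work surface, if the arm or the gripper's body presses on something with over 40 N, if the wrist force passes 120 N, or if a joint passes its speed limit or range.

## Working session

There is one attempt and no reset: what is moved stays moved. The work goes in short steps, Python scripts to look and compute and a tool call to move; the robot and the scene stay as the last step left them, time stands still between calls to the robot, and variables do not carry over. Pictures are saved under pics/ and viewed, and the job is handed in when it is done.

Besides the shell and the picture viewer there is one more tool, called after "Emit:" by a JSON object that holds its "fn" and its "kwargs". move_arm: Moves the arm, as the interface text tells. Its arguments: {"type":"object","properties":{"commands":{"type":"array"}},"required":["commands"]}

```bash
ls; mkdir -p pics
python3 - <<'E'
from plant import sensors,cams
import cv2,json
print(sensors.get_obs())
for n in ["scene","side","wrist"]:
    s=cams.snapshot(n); cv2.imwrite(f"pics/{n}0.png",cv2.resize(s["frame"][:,:,::-1],None,fx=1.5,fy=1.5,interpolation=cv2.INTER_CUBIC))
    print(n,s["camera_matrix"],s["dist_coeffs"],s["R"],s["t"])
E
```

```text
pics
{'clock': 0.0, 'joint_pos': array([ 8.99614340e+01,  2.05902712e+01,  6.33443137e-01, -2.02275809e-02,
       -7.01359338e+01, -1.65079240e+01]), 'qvel': array([-0.05860205,  0.0194697 ,  0.0043061 , -0.11858088, -0.10668369,
       -0.00853379]), 'tau': array([ 1.37433013e-03, -5.82713664e+01,  2.93049073e+01,  6.99698567e+00,
        6.95427079e-03, -1.62337628e-04]), 'tool_pos': array([0.19210972, 0.64656885, 0.22563298]), 'orientation': array([ 1.79905658e+02, -8.12920849e-03, -1.65533718e+01]), 'force': array([-0.2955775 ,  0.15392184, -0.27332256]), 'moment': array([-0.00224169, -0.00898847,  0.03969007]), 'opening': 0.08762579839857874}
scene [[462.55632544   0.         256.9061595 ]
 [  0.         462.55632544 194.38121722]
 [  0.           0.           1.        ]] [0.03201641 0.         0.         0.         0.        ] [[ 0.8916651  -0.45257202  0.01057912]
 [-0.29626266 -0.60105271 -0.74226954]
 [ 0.34228904  0.65872165 -0.67001792]] [-0.51343815  0.26928365  1.14543272]
side [[348.21198307   0.         255.34657022]
 [  0.         348.21198307 198.5691184 ]
 [  0.           0.           1.        ]] [-0.09823155  0.          0.          0.          0.        ] [[ 0.89035848 -0.45447659  0.02669852]
 [-0.13118023 -0.3122667  -0.94089386]
 [ 0.43595129  0.83423051 -0.33764765]] [-0.51258412  0.16883331  0.95350662]
wrist [[273.28291857   0.         254.29578827]
 [  0.         273.28291857 189.05128828]
 [  0.           0.           1.        ]] [-0.02969865  0.          0.          0.          0.        ] [[-0.28463129 -0.95863554  0.00170855]
 [-0.92834427  0.27608105  0.24890995]
 [-0.23908562  0.06926144 -0.96852513]] [ 0.67389776 -0.03161838  0.38908024]
```

View pics/scene0.png

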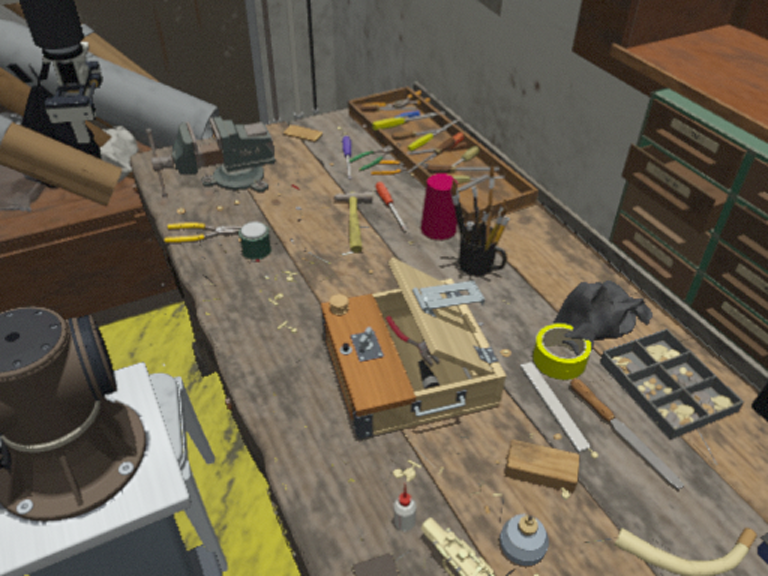

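View pics/side0.png

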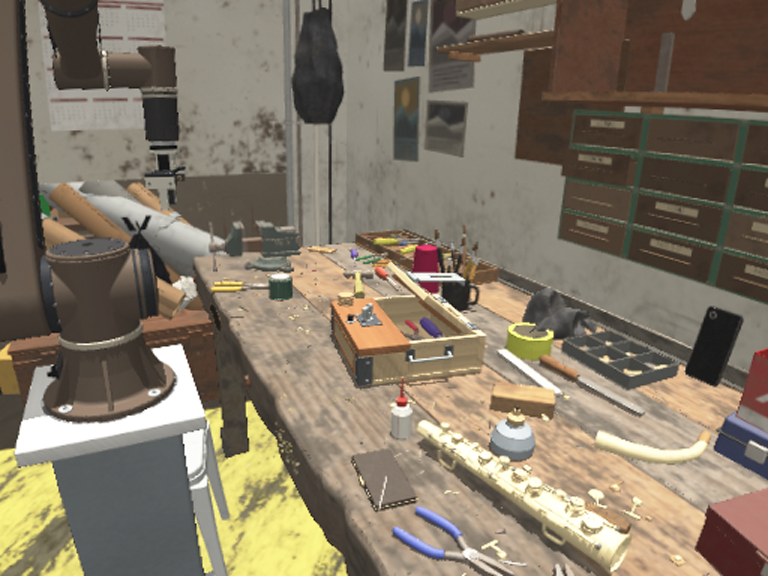

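View pics/wrist0.png

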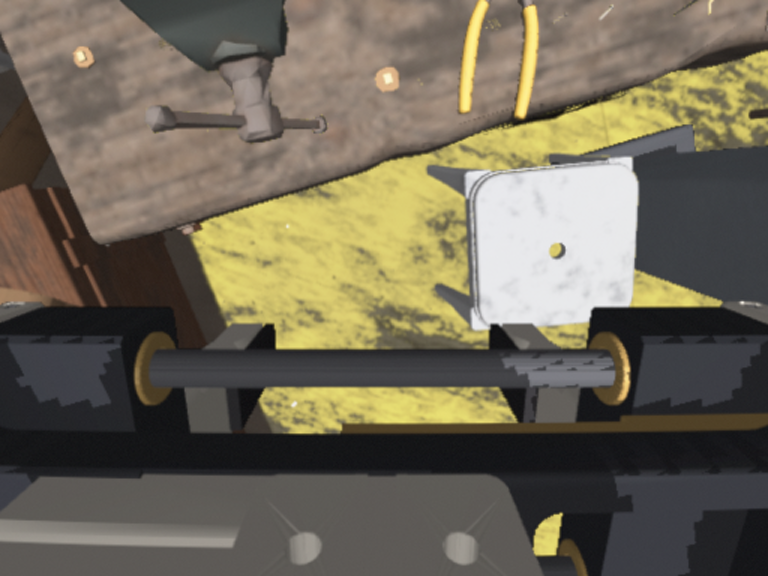

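The scene picture shows the chest around (410,345) of the 768-wide view, with its lid half open and the hasp folded back. I'll enlarge that area next.

```bash
cat > h.py <<'E'
from plant import sensors,cams
import cv2,numpy as np
def snap(n,out=None,box=None,f=5):
    s=cams.snapshot(n)
    if out:
        im=s["frame"][:,:,::-1]
        if box: x0,y0,x1,y1=box; im=im[y0:y1,x0:x1]
        im=cv2.resize(im,None,fx=f,fy=f,interpolation=cv2.INTER_CUBIC)
        cv2.imwrite("pics/"+out,im); np.savez("pics/"+out+".npz",**s)
    return s
E
python3 - <<'E'
from h import *
snap("scene","sc1.png",(205,165,345,295),5)
snap("side","sd1.png",(210,165,330,265),6)
E
```

```text
(no output)
```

View pics/sc1.png

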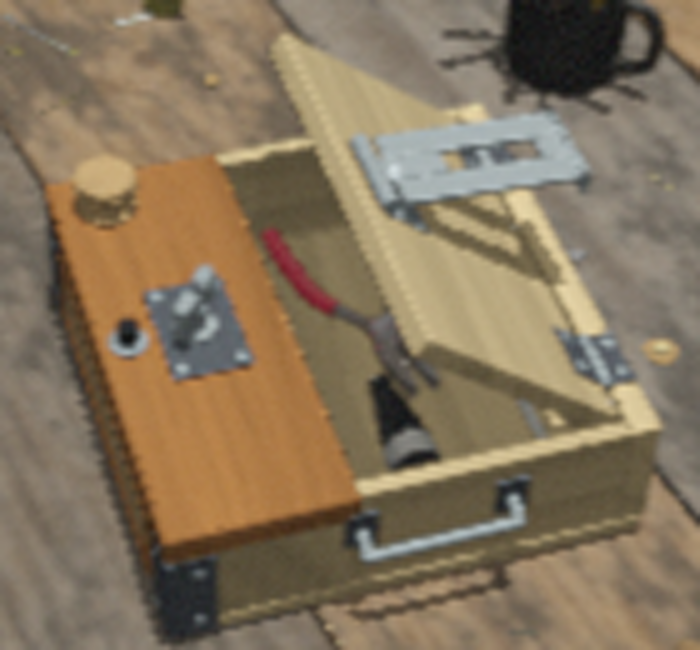

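View pics/sd1.png

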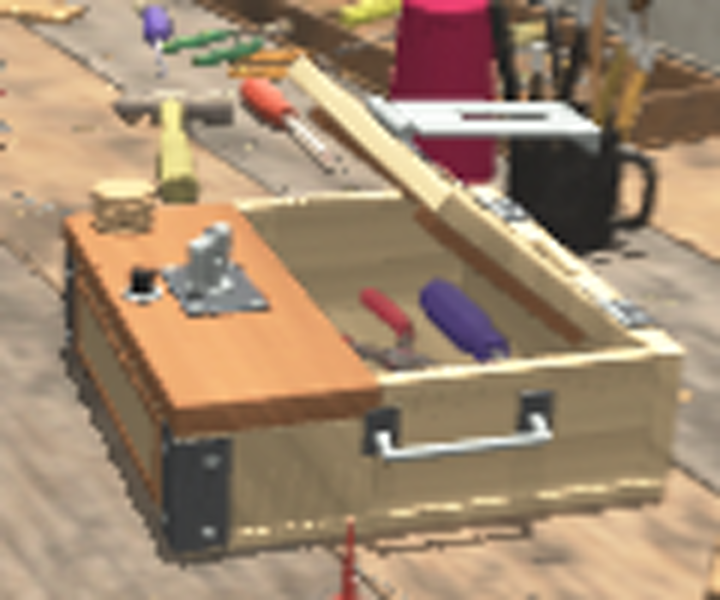

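The enlarged scene crop (5x, offset 205,165) shows the rail's corners at (160,548), (50,185), (213,157) and (360,495). The lid's front edge runs from (285,37) to (435,347), and the hasp's free end lies at (572,150). I'll fit the chest pose to these points together with the side view.

```bash
cat > fit.py <<'E'
from h import *
from scipy.optimize import least_squares
def chestT(p):
    x,y,yaw=p; c,s=np.cos(yaw),np.sin(yaw)
    return np.array([[c,-s,0],[s,c,0],[0,0,1]]),np.array([x,y,0])
def lidpt(a,b,yy,h):  # b dist from hinge toward front, h above outer face ; chest frame mm
    return np.array([113-b*np.cos(a)+h*np.sin(a)*1, yy, 85+b*np.sin(a)+h*np.cos(a)])
def hasppt(a,g,r,yy,h=0):
    o=lidpt(a,131,0,6); t=a+g # closed direction -x rotated up
    # direction of strap in chest frame: angle a from -x rotating upward; hasp rotates further up/back
    return o+np.array([-r*np.cos(t)+h*np.sin(t),yy,r*np.sin(t)+h*np.cos(t)])
def proj(s,P):
    P=np.atleast_2d(P); rv=cv2.Rodrigues(s["R"])[0]
    return cv2.projectPoints(P,rv,s["t"],s["camera_matrix"],s["dist_coeffs"])[0][:,0]
E
cat > f1.py <<'E'
from fit import *
sc=np.load("pics/sc1.png.npz"); sd=np.load("pics/sd1.png.npz")
o=[]
def S(c,f): o.append((sc,np.array(c)/5+[205-.4,165-.4],f))
def D(c,f): o.append((sd,np.array(c)/6+[210-.4,165-.4],f))
C=lambda *v:(lambda q:np.array(v))
for F,l in ((S,[(160,548),(50,185),(213,157),(360,495),(660,430),(165,640)]),(D,[(172,412),(66,222),(240,205),(378,380),(683,350),(170,555)])):
    for c,v in zip(l,[(-127.5,-130,85),(-127.5,130,85),(-27.5,130,85),(-27.5,-130,85),(127.5,-130,85),(-127.5,-130,0)]): F(c,C(*v))
S((127,328),C(-116,0,99)); D((143,270),C(-116,0,99))
S((285,37),lambda q:lidpt(q[3],142,119,0)); S((435,347),lambda q:lidpt(q[3],142,-119,0))
D((302,60),lambda q:lidpt(q[3],142,119,0)); D((455,197),lambda q:lidpt(q[3],142,-119,0))
S((553,113),lambda q:hasppt(q[3],q[4],98,26)); S((590,178),lambda q:hasppt(q[3],q[4],98,-26))
D((600,128),lambda q:hasppt(q[3],q[4],98,-26))
def res(q):
    R,t=chestT(q[:3]); return np.concatenate([(proj(s,(R@(f(q)/1000))+t)-px[None]).ravel() for s,px,f in o])
r=least_squares(res,[.3,0.3,0,.8,2.5],loss="soft_l1")
print(r.x, np.degrees(r.x[2])); print(np.round(res(r.x).reshape(-1,2),1))
E
python3 f1.py
```

```text
[ 0.57879711 -0.08171106 -0.19452014  0.70869618  2.45392465] -11.145182767692056
[[ 0.8 -0.7]
 [ 0.5  0.6]
 [ 2.3 -0. ]
 [ 0.5  1.3]
 [-0.9  1.6]
 [ 0.4  2. ]
 [ 0.8 -1.9]
 [ 0.9 -1.9]
 [ 0.1 -1. ]
 [ 0.9  0.1]
 [-0.4  0.3]
 [ 0.8  1.4]
 [-0.5  0.3]
 [-0.5 -0.3]
 [ 0.5 -0.7]
 [-1.1 -0.8]
 [ 0.4 -1.9]
 [-0.7 -2.2]
 [-3.   0.2]
 [-3.1  0.2]
 [-2.3 -1.2]]
```

```bash
cat >> fit.py <<'E'
from scipy.spatial.transform import Rotation as Ro
Q=[0.57879711,-0.08171106,-0.19452014]
def goto(x,y,z,yaw_rel=0,Q=Q):
    """chest-frame mm target for TCP, yaw relative to chest deg, tool down -> shift cm in tool axes, rotvec"""
    o=sensors.get_obs(); Rm=Ro.from_euler("xyz",o["orientation"],degrees=True)
    R,t=chestT(Q); W=R@np.array([x,y,z])/1000+t
    d=Rm.inv().apply(W-o["tool_pos"])*100
    Rt=Ro.from_euler("xyz",[180,0,np.degrees(Q[2])+yaw_rel],degrees=True)
    print("world",W.round(4),"shift",d.round(2),"rot",(Rm.inv()*Rt).as_rotvec().round(3))
def where(Q=Q):
    o=sensors.get_obs(); R,t=chestT(Q); print("t",round(o["clock"],2),"chest mm",((R.T@(o["tool_pos"]-t))*1000).round(1),"rpy",o["orientation"].round(1),"F",o["force"].round(1),"op",round(o["opening"]*1000,1),"q",o["joint_pos"].round(0))
E
python3 - <<'E'
from fit import *
s=cams.snapshot("wrist"); C=-s["R"].T@s["t"]; print("cam",C, C-sensors.get_obs()["tool_pos"]); print(s["R"])
where(); goto(-30,0,330)
E
```

```text
cam [0.25551943 0.6279041  0.38394749] [ 0.06330763 -0.01895012  0.15771391]
[[-0.28457705 -0.95865265  0.00099673]
 [-0.92839977  0.27585529  0.24895327]
 [-0.23893467  0.06992103 -0.96851498]]
t 0.3 chest mm [-520.1  640.1  226.2] rpy [180.   -0.  -16.6] F [-0.8 -0.3 -0.2] op 87.3 q [ 90.  21.   1.  -0. -70. -17.]
world [ 0.5494 -0.0759  0.33  ] shift [ 54.82  59.11 -10.34] rot [ 0.001 -0.    -0.094]
```

Emit:
{"fn": "move_arm", "kwargs": {"commands": [[8.7,0,1,-4,0,0,0],[8.7,2,4,-8,0,0,0],[8.7,6,8,-10,0,0,-0.02],[8.7,10,12,-10,0,0,-0.03],[8.7,14,16,-10,0,0,-0.04],[8.7,18,20,-10,0,0,-0.05],[8.7,22,24,-10,0,0,-0.06],[8.7,26,28,-10,0,0,-0.07]]}}

```text
clock: 1.3
tool_pos: [0.3622, 0.3028, 0.3269]
orientation: [-180.0, -0.0, -12.5]
force: [1.5, 0.4, -0.7]
opening: 0.0872
```

```bash
python3 -c "
from fit import *
where(); goto(-30,0,330)"
```

```text
t 1.3 chest mm [-286.9  335.4  326.9] rpy [-180.    -0.   -12.5] F [ 1.5  0.4 -0.7] op 87.2 q [ 64.  -2. -14.   0. -78.  14.]
world [ 0.5494 -0.0759  0.33  ] shift [26.46 32.93 -0.33] rot [-0.001 -0.    -0.023]
```

Emit:
{"fn": "move_arm", "kwargs": {"commands": [[8.7,4,5,-0.3,0,0,0],[8.7,8,10,-0.3,0,0,-0.01],[8.7,12,15,-0.3,0,0,-0.02],[8.7,16,20,-0.3,0,0,-0.02],[8.7,20,25,-0.3,0,0,-0.02],[8.7,24,29.5,-0.3,0,0,-0.02],[8.7,26.5,33,-0.3,0,0,-0.02],[8.7,26.5,33,-0.3,0,0,-0.02]]}}

```text
clock: 2.3
tool_pos: [0.5493, -0.078, 0.3286]
orientation: [179.9, 0.1, -11.6]
force: [-0.1, 0.1, -0.2]
opening: 0.0871
```

```bash
python3 -c "
from fit import *
where(); goto(-30,0,330)
snap('wrist','w1.png',None,1.5)
where()"
```

```text
t 2.3 chest mm [-29.6  -2.  328.6] rpy [ 1.799e+02  1.000e-01 -1.160e+01] F [-0.1  0.1 -0.2] op 87.1 q [ 12.   6.  -5.   0. -79.  66.]
world [ 0.5494 -0.0759  0.33  ] shift [-0.04 -0.2  -0.14] rot [ 0.001  0.002 -0.009]
t 2.35 chest mm [-30.4  -0.7 328.9] rpy [ 1.80e+02  1.00e-01 -1.16e+01] F [ 0.2  0.7 -0.4] op 87.2 q [ 12.   6.  -5.  -0. -79.  66.]
```

View pics/w1.png

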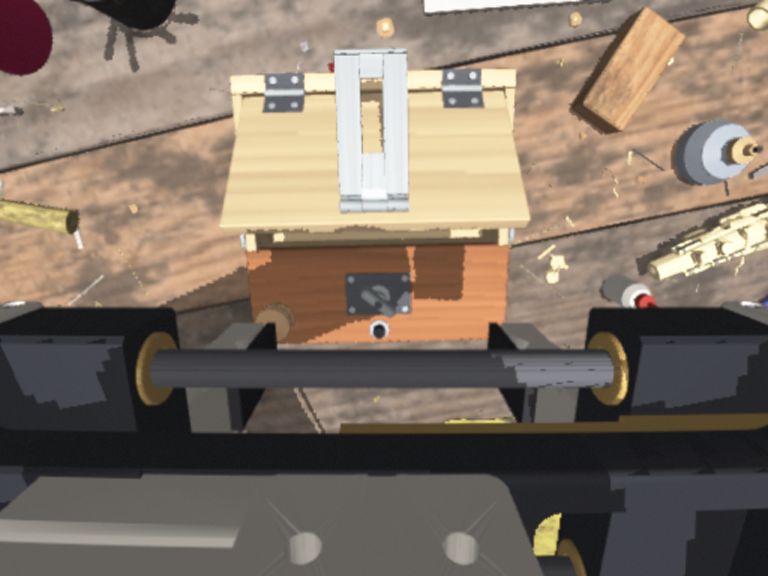

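The wrist picture (1.5x) looks straight down on the chest. The rail spans about (249,247) to (508,341), the lid's front edge runs from (221,226) to (529,221), and the button is at (378,293). I'll take two enlarged crops to refine these.

```bash
python3 -c "
from fit import *
s=np.load('pics/w1.png.npz'); im=s['frame'][:,:,::-1]
cv2.imwrite('pics/w1a.png',cv2.resize(im[25:160,140:360],None,fx=3.5,fy=3.5,interpolation=cv2.INTER_CUBIC))
cv2.imwrite('pics/w1b.png',cv2.resize(im[140:240,155:350],None,fx=4,fy=4,interpolation=cv2.INTER_CUBIC))
"
```

```text
(no output)
```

View pics/w1a.png

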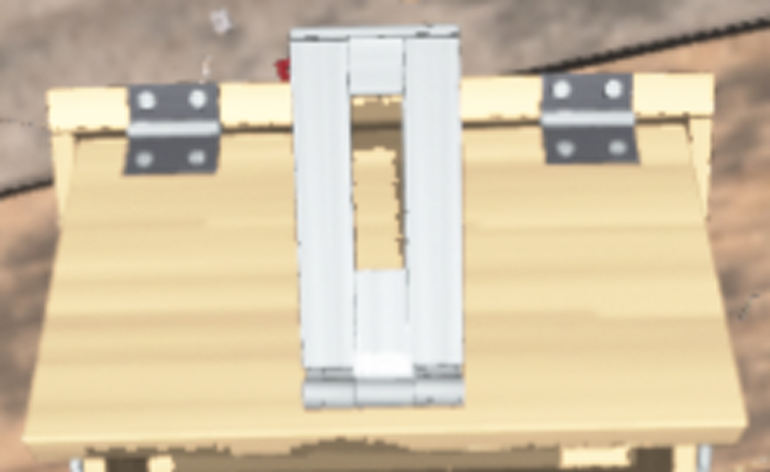

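View pics/w1b.png

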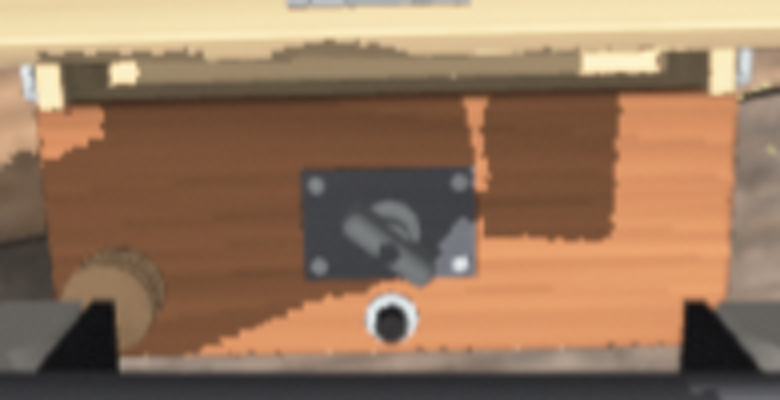

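```bash
cat > f2.py <<'E'
exec(open("f1.py").read().split("def res")[0])
wr=np.load("pics/w1.png.npz")
n0=len(o)
def A(c,f): o.append((wr,np.array(c)/3.5+[140-.4,25-.4],f))
def B(c,f): o.append((wr,np.array(c)/4+[155-.4,140-.4],f))
A((47,90),C(127.5,130,85)); A((713,73),C(127.5,-130,85))
A((25,440),lambda q:lidpt(q[3],142,119,0)); A((747,426),lambda q:lidpt(q[3],142,-119,0))
A((290,30),lambda q:hasppt(q[3],q[4],98,26)); A((460,26),lambda q:hasppt(q[3],q[4],98,-26))
B((42,108),C(-27.5,130,85)); B((735,92),C(-27.5,-130,85)); B((391,320),C(-116,0,99))
B((392,248),C(-80,0,117))
bt=[]
def res(q):
    R,t=chestT(q[:3]); 
    w=[1]*n0+[1.5]*(len(o)-n0)
    return np.concatenate([k*(proj(s,(R@(f(q)/1000))+t)-px[None]).ravel() for k,(s,px,f) in zip(w,o)])
r=least_squares(res,[.579,-.082,-.19,.7,2.45],loss="soft_l1")
print(r.x, np.degrees(r.x[2])); print(np.round(res(r.x).reshape(-1,2),1)[n0:])
def resw(q): return res(q)[2*n0:]
r=least_squares(resw,r.x); print("wrist only",r.x,np.round(resw(r.x).reshape(-1,2),1))
R,t=chestT(r.x[:3])
# button axis
from scipy.optimize import minimize
def rb(p):
    a=p[0]; L=18; P=[R@(np.array([-80+e*L*np.cos(a),e*L*np.sin(a),117])/1000)+t for e in (1,-1)]
    return (proj(wr,np.array(P))-(np.array([(354,218),(428,277)])/4+[154.6,139.6])).ravel()
b=least_squares(rb,[.9]); print("button",b.x,b.fun.round(1))
E
python3 f2.py
```

```text
[ 0.58108141 -0.07982287 -0.18225526  0.68969613  2.43695028] -10.442456957256287
[[-0.5  0.4]
 [ 2.3  1.2]
 [-2.1 -1.3]
 [ 2.6 -1.9]
 [-0.1 12.3]
 [ 1.8 12.3]
 [-1.9 -4.2]
 [ 1.  -3.7]
 [ 0.3  2.8]
 [-1.   0.9]]
wrist only [ 0.5808354  -0.07976155 -0.18045606  0.7139564   2.23893664] [[-0.7  1. ]
 [ 2.   1.2]
 [-3.7 -3.3]
 [ 4.  -4.5]
 [-3.8  4. ]
 [ 3.4  3.7]
 [-1.8 -3.8]
 [ 1.  -3.7]
 [ 0.5  3. ]
 [-0.9  1.2]]
button [0.84872699] [-0.9  0.4  0.1  1.3]
```

```bash
cat > f3.py <<'E'
exec(open("f2.py").read().split("bt=[]")[0])
hs=[k for k in range(len(o)) if k in (16+0,)]
print(len(o),n0)
idx=[k for k in range(len(o)) if k not in (18,19,20,n0+4,n0+5)]
def res(q,idx=idx):
    R,t=chestT(q[:3]); return np.concatenate([(1 if k<n0 else 1.5)*(proj(o[k][0],(R@(o[k][2](q)/1000))+t)-o[k][1][None]).ravel() for k in idx])
r=least_squares(res,[.579,-.082,-.19,.7],loss="soft_l1")
print(r.x,np.degrees(r.x[2])); f=res(r.x).reshape(-1,2)
print(np.round(f,1).tolist())
q=r.x; R,t=chestT(q[:3])
def rh(p):
    out=[]
    for k,yy in ((18,26),(19,-26),(20,-26),(n0+4,26),(n0+5,-26)):
        out.append(proj(o[k][0],R@(hasppt(q[3],p[0],p[1],yy)/1000)+t)[0]-o[k][1])
    return np.ravel(out)
h=least_squares(rh,[2.4,98]); print(h.x,h.fun.round(1))
E
python3 f3.py
```

```text
31 21
[ 0.58094993 -0.0797722  -0.18315558  0.67212747] -10.494041767155656
[[2.0, -1.3], [0.5, 0.4], [2.2, -0.5], [1.5, 0.4], [-0.3, 0.3], [1.6, 1.5], [1.9, -2.1], [0.9, -1.9], [-0.0, -1.2], [1.7, -0.3], [0.1, -0.3], [1.9, 1.1], [0.1, -0.1], [0.0, -0.4], [-0.8, 0.1], [-1.6, -0.3], [-0.6, -0.9], [-1.1, -1.1], [-0.4, 0.5], [2.4, 1.5], [-0.9, 0.5], [1.5, 0.2], [-2.0, -4.2], [0.9, -3.4], [0.2, 2.9], [-1.1, 1.1]]
[  2.50449003 109.53292059] [-0.2  0.2 -0.1  0.1  0.1 -0.2  0.3 -0.1  0.8 -0. ]
```

```bash
sed -i 's/^Q=.*/Q=[0.581,-0.0798,-0.1835]/' fit.py; python3 -c "
from fit import *
where(); goto(25,-85,190)
for a in (.67,.5,.35,.2,.1,.05,0,-.02): print(a,(122.5-128*np.cos(a)).round(1),(85+128*np.sin(a)).round(1))"
```

```text
t 2.35 chest mm [-32.2  -2.7 328.9] rpy [ 1.80e+02  1.00e-01 -1.16e+01] F [ 0.2  0.7 -0.4] op 87.2 q [ 12.   6.  -5.  -0. -79.  66.]
world [ 0.5901 -0.1679  0.19  ] shift [ 5.89  8.12 13.88] rot [ 0.     0.001 -0.018]
0.67 22.2 164.5
0.5 10.2 146.4
0.35 2.3 128.9
0.2 -2.9 110.4
0.1 -4.9 97.8
0.05 -5.3 91.4
0 -5.5 85.0
-0.02 -5.5 82.4
```

Emit:
{"fn": "move_arm", "kwargs": {"commands": [[4,1.5,2,3,0,0,0],[2,3,4,6,0,0,-0.01],[0,4.5,6,9,0,0,-0.018],[0,5.5,7.5,12,0,0,-0.018],[0,5.9,8.1,13.9,0,0,-0.018],[0,5.9,8.1,13.9,0,0,-0.018],[0,5.9,8.1,13.9,0,0,-0.018],[0,5.9,8.1,13.9,0,0,-0.018]]}}

```text
clock: 3.35
tool_pos: [0.5913, -0.1655, 0.1922]
orientation: [-180.0, -0.1, -10.3]
force: [0.0, 0.0, 0.3]
opening: 0.0125
```

```bash
python3 -c "
from fit import *
where()"
```

```text
t 3.35 chest mm [ 25.7 -82.4 192.2] rpy [-1.80e+02 -1.00e-01 -1.03e+01] F [0.  0.  0.3] op 12.5 q [  3.  16. -10.   0. -63.  77.]
```

Emit:
{"fn": "move_arm", "kwargs": {"commands": [[0,0,0,1,0,0,0],[0,-0.2,0,2,0,0,0],[0,-0.6,0,3,0,0,0],[0,-1.1,0,3.9,0,0,0],[0,-1.5,0,4.7,0,0,0],[0,-1.9,0,5.5,0,0,0],[0,-2.3,0,6.3,0,0,0],[0,-2.6,0,7.2,0,0,0]]}}

```text
clock: 4.35
tool_pos: [0.5652, -0.1614, 0.1182]
orientation: [-180.0, -0.1, -10.4]
force: [0.7, -0.2, 0.4]
opening: 0.0002
```

```bash
python3 -c "
from fit import *
where()"
```

```text
t 4.35 chest mm [ -0.6 -83.1 118.2] rpy [-1.80e+02 -1.00e-01 -1.04e+01] F [ 0.7 -0.2  0.4] op 0.2 q [  3.  18. -19.   0. -53.  77.]
```

```bash
python3 -c "
from fit import *
snap('scene','sc2.png',(205,145,345,295),5)"
```

```text
(no output)
```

View pics/sc2.png

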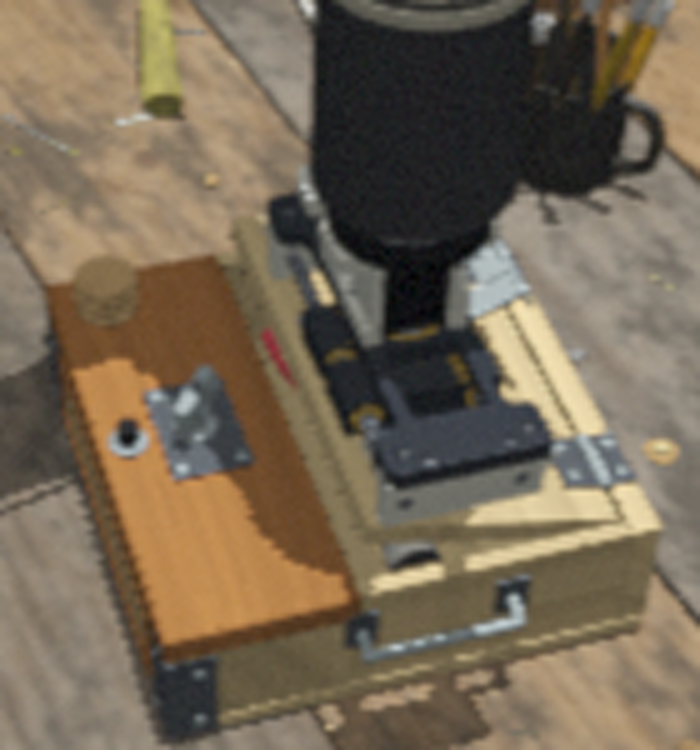

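The lid has followed the fingers down to about 0.25 rad. I'll keep pushing until it is flush.

Emit:
{"fn": "move_arm", "kwargs": {"commands": [[0,-0.1,0,0.6,0,0,0],[0,-0.2,0,1.2,0,0,0],[0,-0.3,0,1.8,0,0,0],[0,-0.4,0,2.3,0,0,0],[0,-0.4,0,2.8,0,0,0],[0,-0.5,0,3.1,0,0,0],[0,-0.5,0,3.4,0,0,0],[0,-0.5,0,3.5,0,0,0]]}}

```text
clock: 5.4
tool_pos: [0.5603, -0.1606, 0.0851]
orientation: [180.0, -0.0, -10.3]
force: [-6.9, 4.2, 20.8]
opening: 0.0006
```

```bash
python3 -c "
from fit import *
where()"
```

```text
t 5.4 chest mm [ -5.6 -83.2  85.1] rpy [180.   -0.  -10.3] F [-6.9  4.2 20.8] op 0.6 q [  3.  19. -22.   0. -49.  76.]
```

Force is 21 N upward with the tip at z = 85.1 mm, so the lid is shut. Next I'll lift and look at the button.

Emit:
{"fn": "move_arm", "kwargs": {"commands": [[0,0,0,-3,0,0,0],[0,0,0,-8,0,0,0],[2,-1,-1,-12,0,0,0],[4,-3,-3.5,-13.5,0,0,0],[6,-5,-6,-14.5,0,0,0],[6,-6.5,-7.5,-14.5,0,0,0],[6,-7.4,-8.3,-14.5,0,0,0],[6,-7.4,-8.3,-14.5,0,0,0]]}}

```text
clock: 6.4
tool_pos: [0.502, -0.0653, 0.2286]
orientation: [-180.0, -0.0, -10.3]
force: [0.8, 0.5, 1.3]
opening: 0.0549
```

```bash
python3 -c "
from fit import *
where(); snap('wrist','w2.png',None,1.5);snap('scene','sc3.png',(205,145,345,295),5)"
```

```text
t 6.4 chest mm [-8.030e+01 -1.000e-01  2.286e+02] rpy [-180.    -0.   -10.3] F [0.8 0.5 1.3] op 54.9 q [ 15.   4. -20.  -0. -66.  65.]
```

View pics/w2.png

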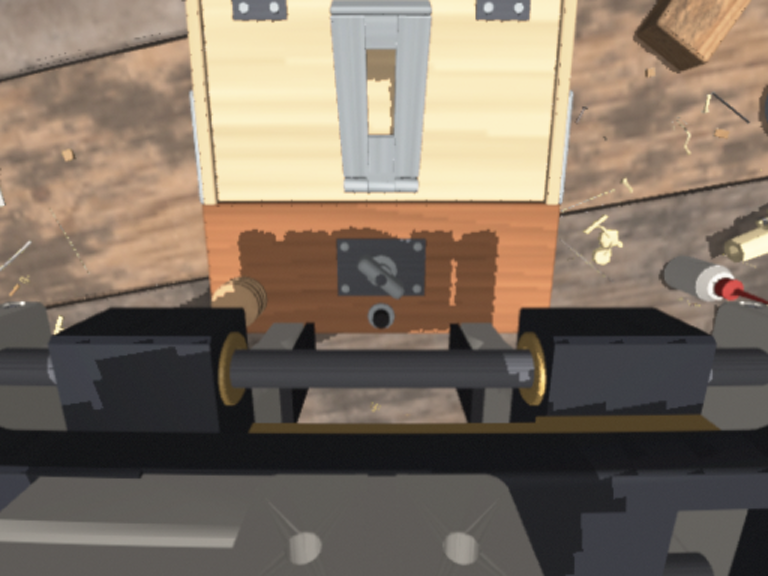

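View pics/sc3.png

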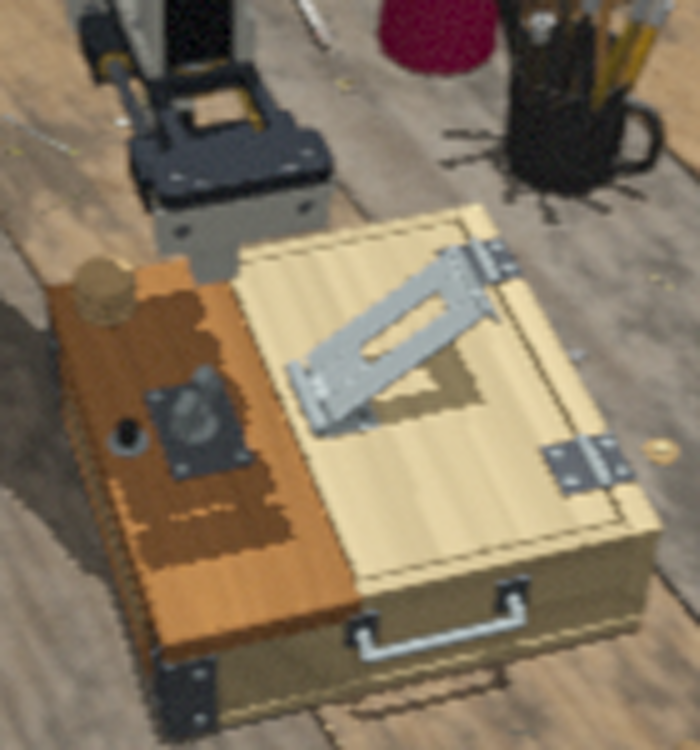

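The lid is shut flush: in the wrist view the seam runs from (204,203) to (558,204). The button is at (380,273) and the plunger at (381,316). I'll crop in on the button and seam.

```bash
python3 -c "
from fit import *
s=np.load('pics/w2.png.npz'); im=s['frame'][:,:,::-1]
cv2.imwrite('pics/w2b.png',cv2.resize(im[150:225,210:300],None,fx=8,fy=8,interpolation=cv2.INTER_CUBIC))
cv2.imwrite('pics/w2a.png',cv2.resize(im[0:225,120:390],None,fx=2.6,fy=2.6,interpolation=cv2.INTER_CUBIC))
"
```

```text
(no output)
```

View pics/w2b.png

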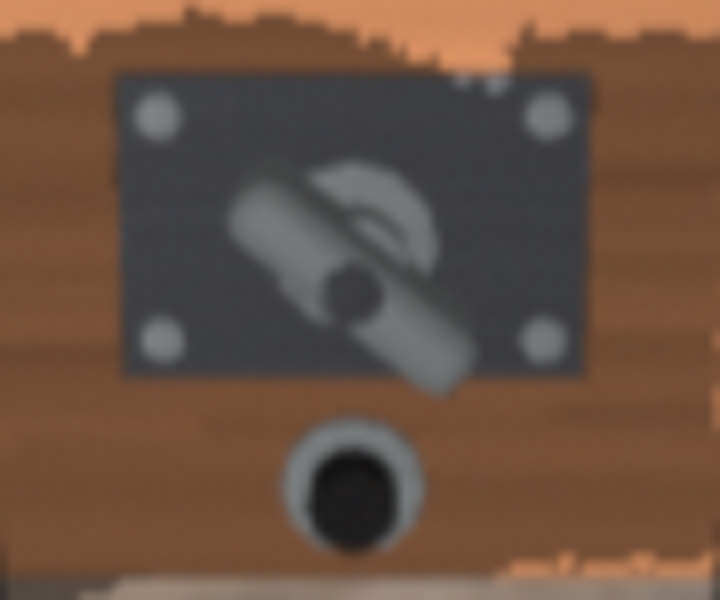

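View pics/w2a.png

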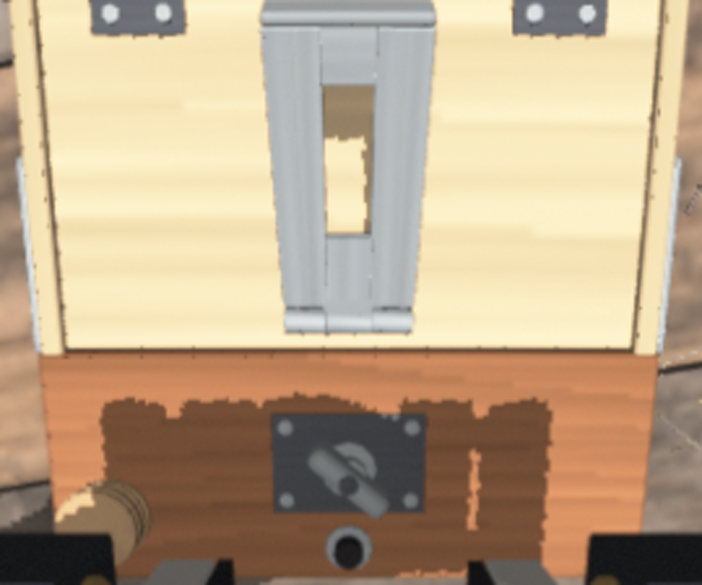

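```bash
cat >> fit.py <<'E'
def ray(s,px,z):
    u=cv2.undistortPoints(np.array([[px]],float),s["camera_matrix"],s["dist_coeffs"])[0,0]
    R,t=s["R"],s["t"]; C=-R.T@t; d=R.T@np.array([u[0],u[1],1]); return C+d*(z-C[2])/d[2]
def tochest(W,Q=Q):
    R,t=chestT(Q); return (R.T@(W-t))*1000
E
python3 -c "
from fit import *
s=np.load('pics/w2.png.npz')
b=lambda x,y,z:tochest(ray(s,(x/8+209.6,y/8+149.6),z)).round(1)
a=lambda x,y,z:tochest(ray(s,(x/2.6+119.6,y/2.6-.4),z)).round(1)
print('pivot',b(354,290,.117)); p,q=b(255,205,.117),b(450,370,.117); print(p,q,np.arctan2(*(p-q)[[1,0]]),np.hypot(*(p-q)[:2]))
print('plunger',b(352,500,.099))
print('plate',[b(*c,.086).tolist() for c in ((118,73),(590,73),(124,377),(582,377))])
print('rail rear',a(40,352,.085),a(657,352,.085)); print('rail L/R front',a(52,500,.085),a(648,500,.085))
print('hinge barrel',a(285,320,.093),a(412,320,.093))
"
```

```text
pivot [-8.02e+01  1.00e-01  1.17e+02]
[-69.3  12.5 117. ] [-90.7 -12.3 117. ] 0.8588588084910224 32.756678708318404
plunger [-114.6    0.2   99. ]
plate [[-57.1, 32.8, 86.0], [-56.8, -32.4, 86.0], [-100.7, 32.9, 86.0], [-100.5, -32.6, 86.0]]
rail rear [-31.4 130.   85. ] [ -30.4 -128.9   85. ]
rail L/R front [-95.7 131.2  85. ] [ -94.6 -131.9   85. ]
hinge barrel [-18.2  26.1  93. ] [-18. -25.  93.]
```

Emit:
{"fn": "move_arm", "kwargs": {"commands": [[5,0,0,0,0,0,-0.17],[5,0,0,2,0,0,-0.34],[5,0,0,4,0,0,-0.51],[5,0,0,6,0,0,-0.68],[5,0,0,8,0,0,-0.855],[5,0,0,10,0,0,-0.855],[5,0,0,10,0,0,-0.855],[5,0,0,10,0,0,-0.855]]}}

```text
clock: 7.5
tool_pos: [0.5029, -0.066, 0.129]
orientation: [180.0, -0.0, 38.6]
force: [0.1, 1.2, 1.0]
opening: 0.0502
```

```bash
python3 -c "
from fit import *
where(); goto(-80,0,96,49)"
```

```text
t 7.5 chest mm [-79.4  -0.7 129. ] rpy [180.   -0.   38.6] F [0.1 1.2 1. ] op 50.2 q [ 15.  10. -28.   0. -52. 114.]
world [ 0.5023 -0.0652  0.096 ] shift [ 0.01 -0.09  3.3 ] rot [ 0.    -0.     0.002]
```

Emit:
{"fn": "move_arm", "kwargs": {"commands": [[5,0,-0.1,1.5,0,0,0],[5,0,-0.1,2.7,0,0,0],[5,0,-0.1,3.3,0,0,0],[3,0,-0.1,3.3,0,0,0],[1.8,0,-0.1,3.3,0,0,0],[0.8,0,-0.1,3.3,0,0,0],[0.8,0,-0.1,3.3,0,0,0],[0.8,0,-0.1,3.3,0,0,0]]}}

```text
clock: 8.5
tool_pos: [0.502, -0.0651, 0.0958]
orientation: [180.0, -0.0, 38.6]
force: [1.0, -1.2, -0.4]
opening: 0.0096
```

```bash
python3 -c "
from fit import *
where(); print(sensors.get_obs()['moment'].round(2))"
```

```text
t 8.5 chest mm [-80.4   0.1  95.8] rpy [180.   -0.   38.6] F [ 1.  -1.2 -0.4] op 9.6 q [ 15.  12. -30.   0. -47. 114.]
[-0.52 -0.31  0.02]
```

Gripped, with an opening of 9.6 mm. I'll turn the button back in line, clockwise by 0.855 rad.

Emit:
{"fn": "move_arm", "kwargs": {"commands": [[0.8,0,0,0,0,0,0.14],[0.8,0,0,0,0,0,0.28],[0.8,0,0,0,0,0,0.42],[0.8,0,0,0,0,0,0.56],[0.8,0,0,0,0,0,0.7],[0.8,0,0,0,0,0,0.855],[0.8,0,0,0,0,0,0.855],[0.8,0,0,0,0,0,0.855]]}}

```text
clock: 9.5
tool_pos: [0.5018, -0.0646, 0.0958]
orientation: [-180.0, -0.0, -10.2]
force: [-0.3, 2.3, 2.9]
opening: 0.0098
```

```bash
python3 -c "
from fit import *
where(); print(sensors.get_obs()['moment'].round(2))"
```

```text
t 9.5 chest mm [-80.6   0.5  95.8] rpy [-180.    -0.   -10.2] F [-0.3  2.3  2.9] op 9.8 q [ 15.  12. -30.  -0. -47.  65.]
[ 1.04  0.34 -0.07]
```

Emit:
{"fn": "move_arm", "kwargs": {"commands": [[2.6,0,0,0,0,0,0],[2.6,0,0,0,0,0,0],[2.6,0,0,-1,0,0,0],[2.6,0,0,-4,0,0,0],[2.6,0,0,-9,0,0,0],[2.6,0,0,-13,0,0,0],[2.6,0,0,-13,0,0,0],[2.6,0,0,-13,0,0,0]]}}

```text
clock: 10.5
tool_pos: [0.5012, -0.0649, 0.2256]
orientation: [-180.0, -0.0, -10.4]
force: [-0.3, -0.1, -0.1]
opening: 0.0261
```

```bash
python3 -c "
from fit import *
where(); s=snap('wrist','w3.png',None,1.5)
cv2.imwrite('pics/w3b.png',cv2.resize(s['frame'][150:225,210:300,::-1],None,fx=8,fy=8,interpolation=cv2.INTER_CUBIC))"
```

```text
t 10.5 chest mm [-8.110e+01  1.000e-01  2.256e+02] rpy [-180.    -0.   -10.4] F [-0.3 -0.1 -0.1] op 26.1 q [ 15.   4. -20.  -0. -65.  65.]
```

View pics/w3b.png

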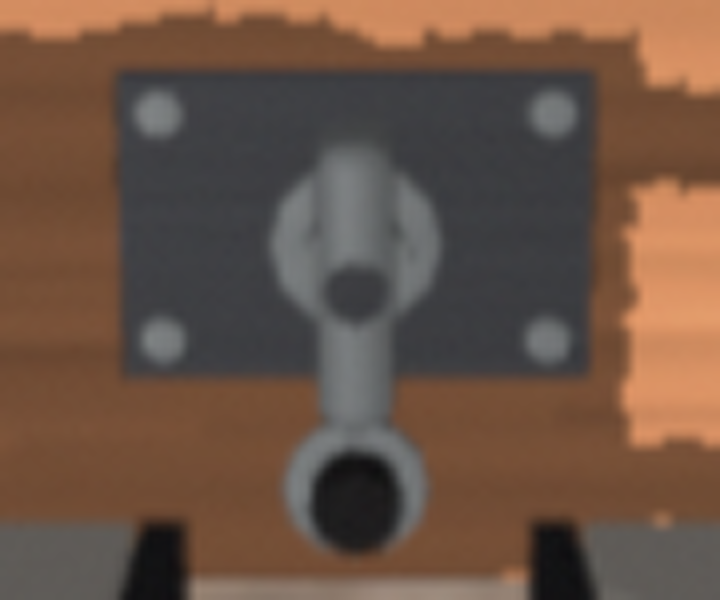

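The button is now in line: the wing runs from (355,145) to (357,410) in the crop, pointing at the plunger. Next I'll go behind the hasp.

Emit:
{"fn": "move_arm", "kwargs": {"commands": [[2.6,4,0,0,0,0,0],[2.6,9,0,0,0,0,0],[2.6,14,0,0,0,0,0],[2.6,18.5,0,0,0,0,0],[2.6,19,0,3,0,0,0],[2.6,19,0,7,0,0,0],[2.6,19,0,10.2,0,0,0],[2.6,19,0,10.2,0,0,0]]}}

```text
clock: 11.55
tool_pos: [0.6858, -0.0992, 0.1191]
orientation: [179.9, 0.5, -10.4]
force: [-0.7, 0.2, 1.1]
opening: 0.0253
```

```bash
python3 -c "
from fit import *
where();goto(87,0,122)"
```

```text
t 11.55 chest mm [1.066e+02 1.000e-01 1.191e+02] rpy [179.9   0.5 -10.4] F [-0.7  0.2  1.1] op 25.3 q [  8.  27.  -4.  -0. -60.  72.]
world [ 0.6665 -0.0957  0.122 ] shift [-1.96  0.   -0.28] rot [0.002 0.008 0.002]
```

Emit:
{"fn": "move_arm", "kwargs": {"commands": [[2.6,-1.2,0,-0.2,0,0,0],[2.6,-2.7,0,-0.9,0,0,0],[2.6,-4.2,0,-1.6,0,0,0],[2.6,-5.7,0,-2.2,0,0,0],[2.6,-7.2,0,-2.7,0,0,0],[2.6,-8.7,0,-3.1,0,0,0],[2.6,-9.7,0,-3.2,0,0,0],[2.6,-10.4,0,-3.2,0,0,0]]}}

```text
clock: 12.55
tool_pos: [0.5851, -0.0801, 0.1557]
orientation: [180.0, 0.0, -10.3]
force: [-0.1, 0.2, 0.2]
opening: 0.0257
```

```bash
python3 -c "
from fit import *
where();snap('scene','sc4.png',(205,145,345,295),5);snap('side','sd4.png',(210,145,330,265),6)"
```

```text
t 12.55 chest mm [  4.1   0.4 155.7] rpy [180.    0.  -10.3] F [-0.1  0.2  0.2] op 25.7 q [ 11.  16. -16.  -0. -58.  69.]
```

View pics/sd4.png

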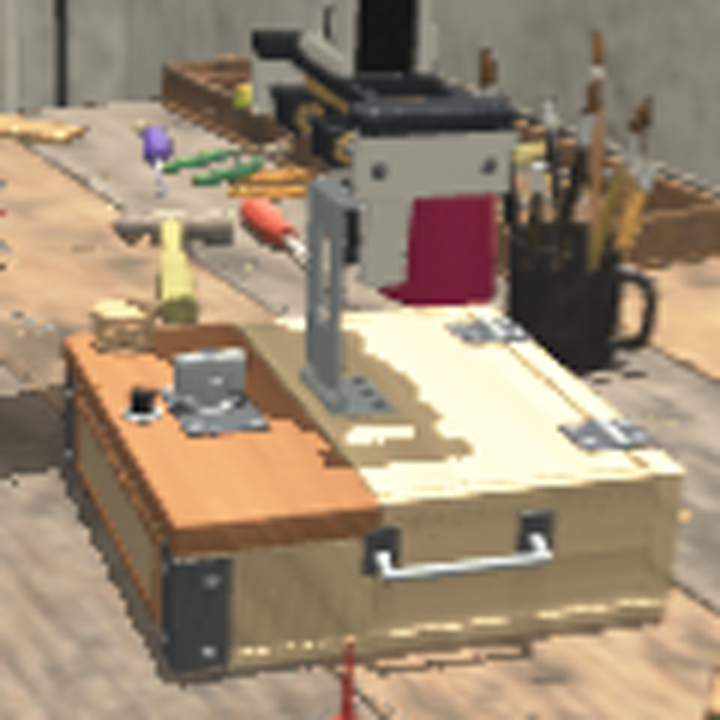

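The hasp stands upright with the fingers behind it, and the button is in line. I'll carry on the arc forward and down.

Emit:
{"fn": "move_arm", "kwargs": {"commands": [[2.6,-1.4,0,0.3,0,0,0],[2.6,-2.9,0,0.6,0,0,0],[2.6,-4.4,0,1.2,0,0,0],[2.6,-5.8,0,2.3,0,0,0],[2.6,-7.0,0,3.5,0,0,0],[2.6,-7.8,0,4.4,0,0,0],[2.6,-8.3,0,5.0,0,0,0],[2.6,-8.4,0,5.1,0,0,0]]}}

```text
clock: 13.65
tool_pos: [0.5032, -0.0652, 0.1042]
orientation: [180.0, 0.0, -10.3]
force: [-0.3, -0.5, 0.2]
opening: 0.0258
```

```bash
python3 -c "
from fit import *
where();snap('scene','sc5.png',(205,145,345,295),5);snap('side','sd5.png',(210,145,330,265),6)"
```

```text
t 13.65 chest mm [-79.2   0.2 104.2] rpy [180.    0.  -10.3] F [-0.3 -0.5  0.2] op 25.8 q [ 15.  12. -30.   0. -49.  65.]
```

View pics/sd5.png

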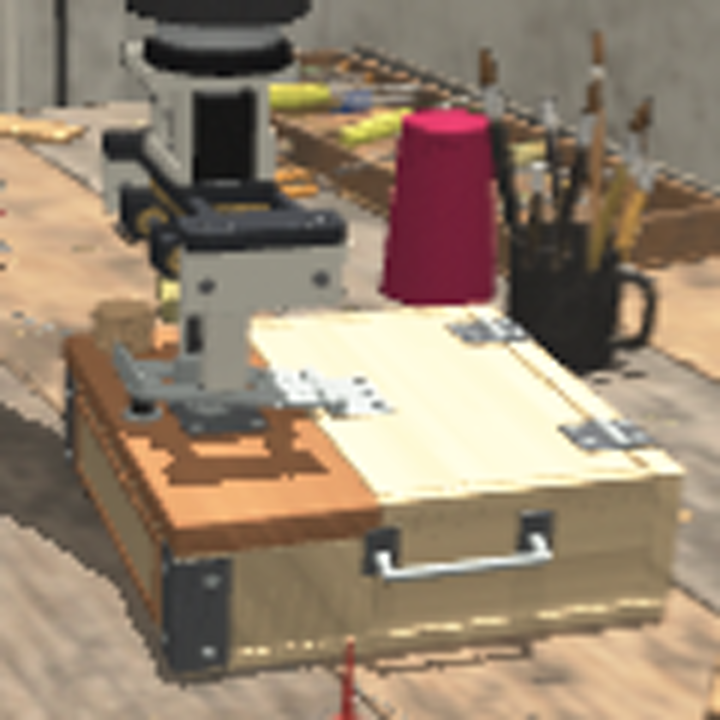

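View pics/sc5.png

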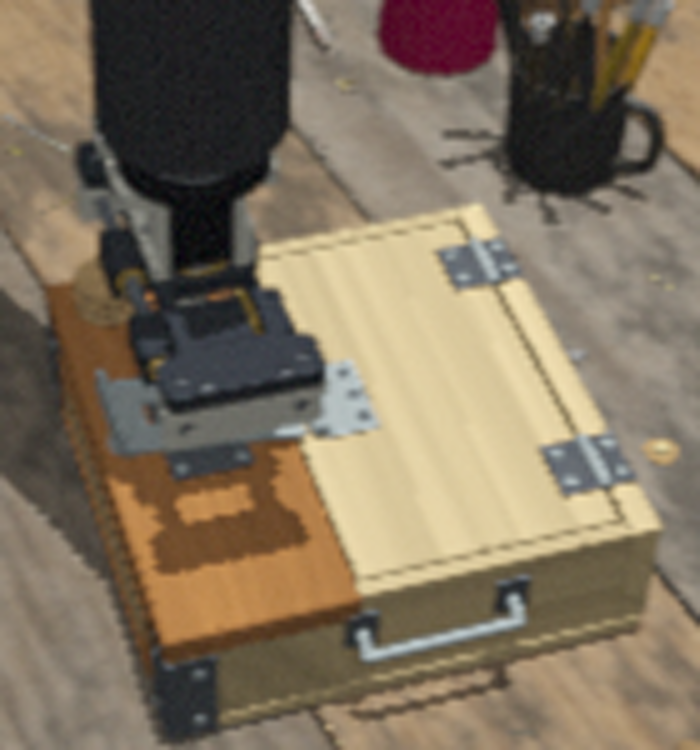

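Emit:
{"fn": "move_arm", "kwargs": {"commands": [[2.6,-0.05,0,0.3,0,0,0],[2.4,-0.08,0,0.6,0,0,0],[2.2,-0.08,0,0.8,0,0,0],[2.0,-0.08,0,1.0,0,0,0],[1.8,-0.08,0,1.1,0,0,0],[1.8,-0.08,0,1.15,0,0,0],[1.8,-0.08,0,1.15,0,0,0],[1.8,-0.08,0,1.15,0,0,0]]}}

```text
clock: 14.75
tool_pos: [0.5036, -0.0651, 0.0938]
orientation: [-180.0, -0.1, -10.3]
force: [-0.5, -0.1, 6.0]
opening: 0.0185
```

```bash
python3 -c "
from fit import *
where()"
```

```text
t 14.75 chest mm [-78.8   0.4  93.8] rpy [-1.80e+02 -1.00e-01 -1.03e+01] F [-0.5 -0.1  6. ] op 18.5 q [ 15.  12. -30.   0. -47.  65.]
```

Emit:
{"fn": "move_arm", "kwargs": {"commands": [[1.8,-0.05,0,0.05,0,0,0],[1.8,-0.12,0,0.1,0,0,0],[1.8,-0.12,0,0.15,0,0,0],[1.8,-0.12,0,0.2,0,0,0],[1.8,-0.12,0,0.2,0,0,0],[1.8,-0.12,0,0.2,0,0,0],[1.8,-0.12,0,0.2,0,0,0],[1.8,-0.12,0,0.2,0,0,0]]}}

```text
clock: 15.75
tool_pos: [0.5035, -0.065, 0.093]
orientation: [-180.0, -0.2, -10.3]
force: [-2.1, -0.5, 15.3]
opening: 0.0177
```

```bash
python3 -c "
from fit import *
where()"
```

```text
t 15.75 chest mm [-78.9   0.4  93. ] rpy [-180.    -0.2  -10.3] F [-2.1 -0.5 15.3] op 17.7 q [ 15.  12. -31.   0. -47.  65.]
```

The strap is hard down: tip at 93.0 mm, 15 N. I'll close on the wing and start turning clockwise.

Emit:
{"fn": "move_arm", "kwargs": {"commands": [[0.8,0,0,0,0,0,0],[0.8,0,0,0,0,0,0],[0.8,0,0,0,0,0,0],[0.8,0,0,0,0,0,0.07],[0.8,0,0,0,0,0,0.14],[0.8,0,0,0,0,0,0.21],[0.8,0,0,0,0,0,0.28],[0.8,0,0,0,0,0,0.35]]}}

```text
clock: 16.75
tool_pos: [0.5036, -0.0653, 0.093]
orientation: [-179.9, -0.2, -30.4]
force: [-0.8, -3.6, 13.7]
opening: 0.0097
```

```bash
python3 -c "
from fit import *
where(); print(sensors.get_obs()['moment'].round(2))"
```

```text
t 16.75 chest mm [-78.7   0.1  93. ] rpy [-179.9   -0.2  -30.4] F [-0.8 -3.6 13.7] op 9.7 q [ 15.  12. -31.   0. -47.  45.]
[-1.28  0.28  0.25]
```

Emit:
{"fn": "move_arm", "kwargs": {"commands": [[0.8,0,0,0,0,0,0.16],[0.8,0,0,0,0,0,0.32],[0.8,0,0,0,0,0,0.48],[0.8,0,0,0,0,0,0.64],[0.8,0,0,0,0,0,0.8],[0.8,0,0,0,0,0,0.96],[0.8,0,0,0,0,0,1.1],[0.8,0,0,0,0,0,1.22]]}}

```text
clock: 17.75
tool_pos: [0.5023, -0.0659, 0.0929]
orientation: [-179.9, -0.1, -100.5]
force: [-4.9, -3.3, 18.4]
opening: 0.0098
```

```bash
python3 -c "
from fit import *
where(); print(sensors.get_obs()['moment'].round(2));snap('scene','sc6.png',(205,145,345,295),5)"
```

```text
t 17.75 chest mm [-79.9  -0.7  92.9] rpy [-1.799e+02 -1.000e-01 -1.005e+02] F [-4.9 -3.3 18.4] op 9.8 q [ 15.  12. -31.   0. -47. -25.]
[-1.41  1.93  0.21]
```

View pics/sc6.png

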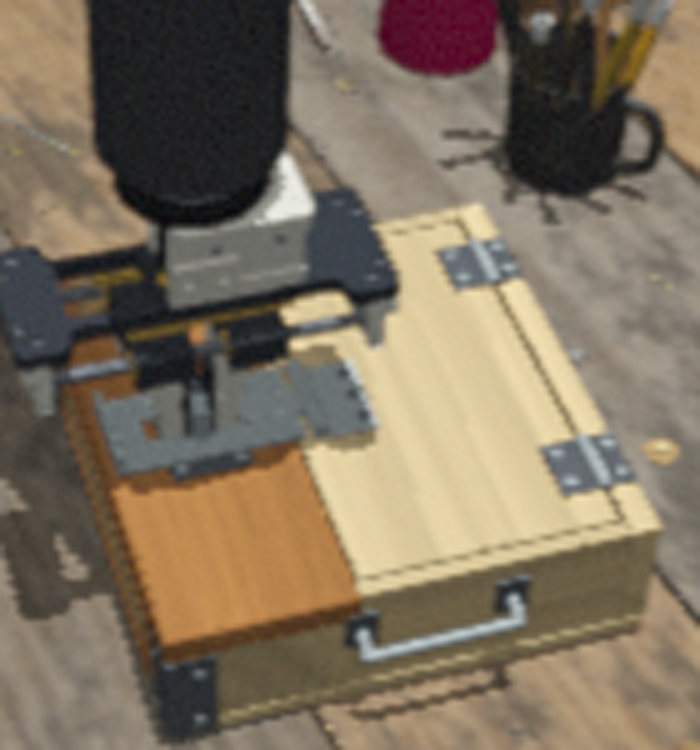

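The button is turned crosswise and the hand is at yaw −90° to the chest. I'll release and lift.

Emit:
{"fn": "move_arm", "kwargs": {"commands": [[0.8,0,0,-0.1,0,0,0],[1.6,0,0,-0.1,0,0,0],[2.0,0,0,-0.1,0,0,0],[2.0,0,0,-0.3,0,0,0],[2.0,0,0,-2,0,0,0],[2.0,0,0,-5,0,0,0],[2.0,0,0,-9,0,0,0],[2.0,0,0,-13,0,0,0]]}}

```text
clock: 18.8
tool_pos: [0.5012, -0.0649, 0.2218]
orientation: [179.9, -0.0, -100.3]
force: [0.5, 0.8, -0.2]
opening: 0.0199
```

```bash
python3 -c "
from fit import *
where(); goto(-100,150,260,0)"
```

```text
t 18.8 chest mm [-8.120e+01  1.000e-01  2.218e+02] rpy [ 179.9   -0.  -100.3] F [ 0.5  0.8 -0.2] op 19.9 q [ 15.   5. -21.  -0. -65. -25.]
world [0.51   0.0859 0.26  ] shift [-14.99   1.84  -3.82] rot [ 1.000e-03  1.000e-03 -1.568e+00]
```

Emit:
{"fn": "move_arm", "kwargs": {"commands": [[2,0,0,-1,0,0,-0.18],[2,0,0,-2,0,0,-0.36],[2,0,0,-3,0,0,-0.54],[2,0,0,-4,0,0,-0.72],[2,0,0,-5,0,0,-0.9],[2,0,0,-5,0,0,-1.08],[2,0,0,-5,0,0,-1.26],[2,0,0,-5,0,0,-1.44]]}}

```text
clock: 19.8
tool_pos: [0.5014, -0.0648, 0.2706]
orientation: [180.0, 0.0, -17.5]
force: [0.5, 0.1, 0.5]
opening: 0.0203
```

```bash
python3 -c "
from fit import *
where(); s=snap('wrist','w7.png',None,1.5)
cv2.imwrite('pics/w7b.png',cv2.resize(s['frame'][120:225,185:325,::-1],None,fx=5,fy=5,interpolation=cv2.INTER_CUBIC))
snap('scene','sc7.png',(205,145,345,295),5);snap('side','sd7.png',(210,145,330,265),6)"
```

```text
t 19.8 chest mm [-8.100e+01  2.000e-01  2.706e+02] rpy [180.    0.  -17.5] F [0.5 0.1 0.5] op 20.3 q [ 15.   3. -16.  -0. -71.  58.]
```

View pics/w7b.png

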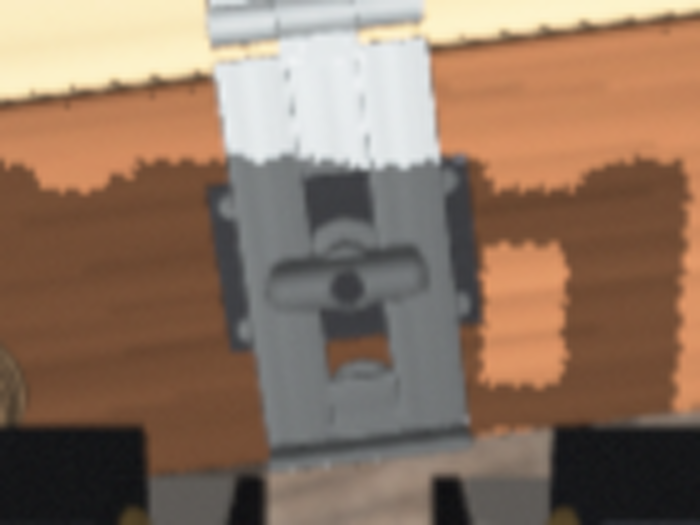

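View pics/sd7.png

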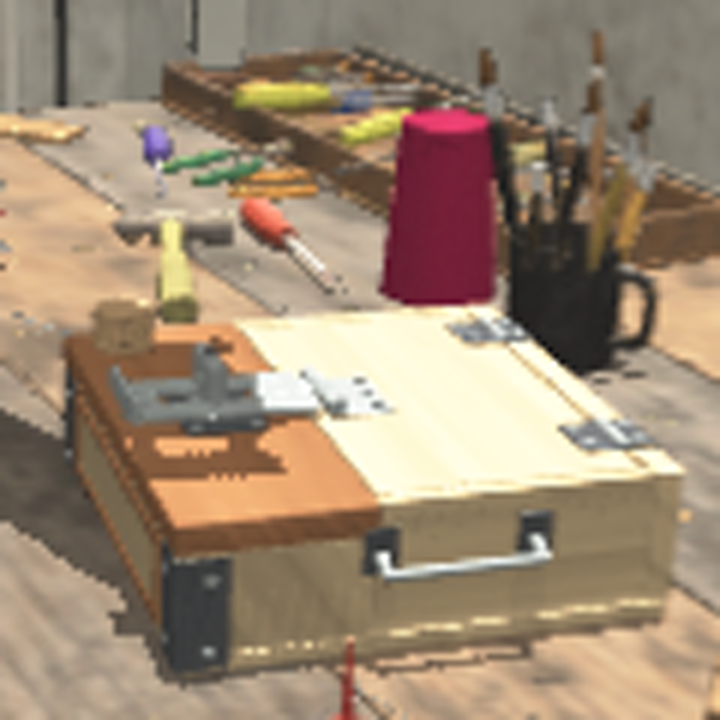

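View pics/sc7.png

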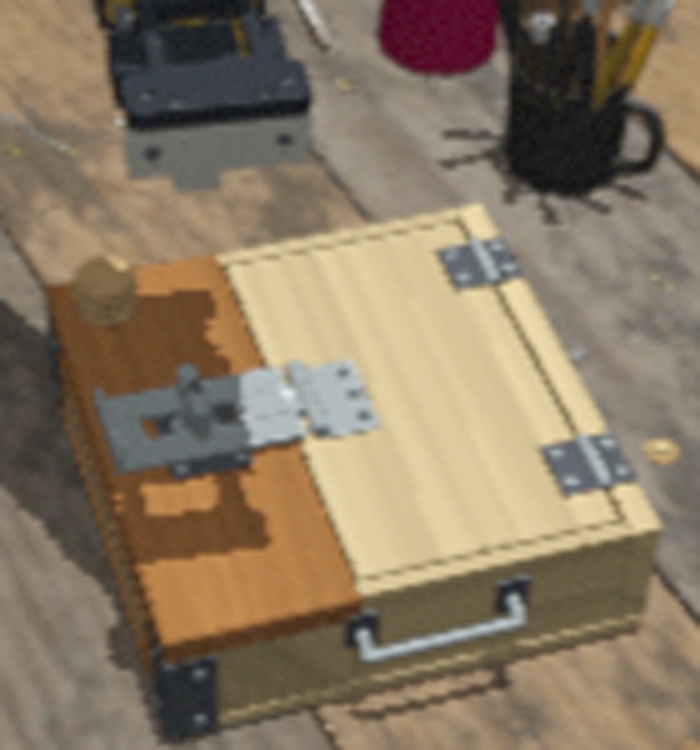

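```bash
python3 -c "
from fit import *
s=np.load('pics/w7.png.npz')
b=lambda x,y,z:tochest(ray(s,(x/5+184.6,y/5+119.6),z))
p,q=b(275,289,.117),b(424,268,.117); print(p,q,np.arctan2(*(p-q)[[1,0]]))
print('lip end',b(271,463,.095),b(470,434,.095))
from plant import job; print(job.close_job()); print(sensors.get_obs()['clock'])"
```

```text
[-79.10852126  16.89558083 117.        ] [-78.35955758 -18.07372923 117.        ] 1.5922107953698268
lip end [-128.87798097   25.83241402   95.        ] [-127.27806055  -25.84756758   95.        ]
the job is handed in; nothing more can be done
None
the job is handed in; nothing more can be done
```

The chest is locked, and I handed the job in at about 20 s of the 69 s allowed. There is no verdict to report, since the hand-in gives none.

1. **Lid:** I pushed it shut with closed fingers until it was flush. The tip stopped at 85.1 mm with 21 N of push.
2. **Button, lining up:** I gripped it at about 0.86 rad and turned it in line with the slot.
3. **Hasp:** I swung it over so that the button stood through the slot.
4. **Locking:** I pressed the strap to its stop (about 15 N, tip at 93 mm), turned the button a quarter turn clockwise over it, then let go and lifted clear.

**Last checks:**
- **Button:** it lies crosswise over the strap. I measured 1.59 rad from the lengthwise line, against the nominal 1.57, which is the same as about −1.55 for a clockwise turn.
- **Hasp:** it stays down after release. In the side view its lip sits about 3 pixels lower than when it rested on the plunger, which is a rough check only.
- **Lid:** it still looks flush.
- **Loose things:** the pad stack has not moved. I saw nothing else disturbed, but I did not measure the tin, bottle or block again.

**Disagreement:** the hasp's visible end is about 110 mm from its hinge axis, not the 98 mm listed for its free end. This did not affect the job.

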